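Put the rusty wrenches to soak in the press-and-turn jar

ROBOT

A 6-joint arm with a two-finger parallel gripper is mounted at the origin on the work surface; the furniture and walls round the work are solid. World frame = base frame: x ahead of the robot, y to its left, z up, the work surface at z = 0. Lengths are in m, angles in rad, forces in N, time in s.
With the tool pointing down it reaches from about 0.25 to 0.775 m from the base axis. Payload 4 kg.
Tool frame: the origin (TCP) lies between the finger pads; the fingertips stand 8 mm ahead of it and the grasp point (between the pads) lies 11 mm behind it; z points along the fingers, y is the line along which they close (so a half turn about z gives the same grasp; the last joint's range is limited). The gripper opens to 94 mm and grips with 3 to 60 N. Pads are 16 mm wide; open, the fingers measure 119 mm over their backs; the gripper's body (75 mm by 177 mm) begins 78 mm behind the grasp point.
Start: joints at [-1.215, 0.087, 1.371, -0, 1.684, -0.103], TCP at [0.244, -0.493, 0.214] pointing down, gripper open.
Joint ranges: [-3.1, 3.1], [-0.76, 2.03], [0.27, 2.55], [-1.08, 4.22], [0.17, 2.65], [-2.57, 2.57]. Speed limits (rad/s): [2.79, 2.79, 3.14, 3.14, 3.14, 3.14].

INTERFACE

Orientations are given as a unit quaternion [x, y, z, w].
In Python, from cell import r gives the robot as it stands.
- The arm moves only by the tool drive_tool, never from a script. Its argument "motion" is a list of rows, each an object with "linear": the shift along the tool's x, y, z in cm, a list of three; "turn": the turn about the tool's z in degrees; "jaw": the opening, from 0 (shut) to 1 (fully open). A call has 1 to 12 rows; each row is the pose to reach, as a shift and turn from the pose commanded when the call began, along the tool's axes at that moment; what a row does not reach only later rows make up. A row lasts 1/8 s, in which the tool goes at most 62.5 mm and 10.7 degrees, less where a joint would pass 70% of its speed; a pose out of reach is approached as far as the arm can. A call with a gripper value outside its range is refused whole. The fingers move at their own pace and stop on an object; "grip_force" is the grip in N (left out, the last holds). Time passes only in rows, so rows that repeat a pose let the fingers close. It gives the time, the measured TCP pose, the force, the opening and the grip force at its end, in the units of the state.
- r.state(): the state, without advancing time (a new reading comes with each control period).
- r.grab_frame(name): name is "side" or "top" or "wrist"; returns a dict with "img" (400x640x3 uint8, blue, green, red), "range_z" (400x640 float32, m along the optical axis (not along the pixel's ray), 0 where there is no reading), "fov_y" (degrees; the focal length in pixels is half the picture's height over the tangent of half this angle, whatever the lens; pixels are square), "cx", "cy" (the principal point, pixels), "cam_to_world" (4x4, takes a point from camera to world coordinates). Camera axes: x right, y up, looking along -z (the intrinsics and any distortion apply to the point x, -y, -z); pixel columns grow to the right and rows downward; lengths in m; the calibration is good to about 2 mm. A picture is of the moment at which its call begins.
- r.job_done(): hands the job in; it is judged then, once.
The state is a dict: "time": time; "joint_positions": joint angles; "dq": joint speeds; "joint_torque": joint torques, N m; "eef_pos": TCP position; "ee_rot": TCP orientation; "contact_force": force on the tool from outside, world axes, zero at the start; "ft_torque": the same for the moment, N m; "grip_width": finger opening in m; "grasp_force": force on a finger pad.
Only numpy, scipy, OpenCV 4.12 (cv2) and the standard library are available. Lean on these libraries where they do the work, as an engineer would, in place of code of your own. Each camera call takes 0.05 s, during which the arm holds its last target. There are 200 camera calls.

TASK

The wrenches lying on the bench to the left of the jar are to soak in the rust remover: open the jar's child-resistant cap by pushing it down while turning it anticlockwise, lift it off and lay it right way up, flat inside the steel drip tray. Then stand every wrench that is there on end in the jar, either end up, and leave the wire spool and the dropper bottle where they are.

Things in the scene. Friction and masses are not known exactly. Their poses are not given: they have to be found in the camera images.
- jar: White plastic jar, clamped on a fixed 110 mm square steel foot. Origin: foot centre on worktop, z up. Body 84 mm wide to its shoulder at z = 63 mm; inner floor z = 8 mm, inside 76 mm wide; neck 53 mm outside, 48 mm inside, edge at z = 98 mm. Seal ring in the neck (48 mm inside) stands to z = 109 mm with the cap off. Lugs (62 mm across, z 69 to 84 mm) hold the cap.
- jar_mouth (a point): Centre of the jar's mouth, at the top edge of the neck, 98 mm above the worktop. Behind the bench is a wall with an upstand and a pegboard, about 0.6 m from the base axis and square to the direction x = 0.966, y = -0.259: keep the wrist clear of it when swinging over.
- jar_seal (a joint): Sprung seal ring under the cap, m: 0 with the cap locked, grows as the cap is pushed down (end stop 0.009), -0.002 with the cap off. Pushes up with 4 N at 0, 1 N more per mm. The cap comes free when it is held down 4 mm or more (6 to 7 mm is good) and turned about 1.0 rad anticlockwise seen from above (0.7 to 1.25 rad, then a stop).
- cap: Grey ribbed press-and-turn cap on the jar, round, 70 mm across, 36 mm tall, 60 g, hollow below. Origin: centre of its lower rim, z up through its top (top face 36 mm above). Locked, its origin is 75 mm above the worktop; 12 mm of room below it. Turning alone only runs it against a catch: push down, turn anticlockwise while holding it down, then lift straight off.
- tray: Square shallow sheet-steel drip tray fixed on the bench, 120 x 120 mm outside, rim 12 mm high, walls 3 mm, inner floor 3 mm above the worktop. Origin: centre of its underside.
- wrench_1: Steel combination wrench, 181 mm long, 8 mm thick, lying flat on the worktop or a 3 mm rubber mat (may be absent). Origin: middle of its length on the underside; its length is along its own y, flat face along z. Shank 14 mm wide and 4 mm thick (2 to 6 mm above the underside), open-end jaw 29 mm wide at -y, ring 24 mm wide at +y; each head takes the last 25 mm.
- wrench_2: Steel combination wrench, 170 mm long, 8 mm thick, lying flat on the worktop or a 3 mm rubber mat (may be absent). Origin: middle of its length on the underside; its length is along its own y, flat face along z. Shank 14 mm wide and 4 mm thick (2 to 6 mm above the underside), open-end jaw 27 mm wide at -y, ring 22 mm wide at +y; each head takes the last 25 mm.
- wrench_3: Steel combination wrench, 159 mm long, 8 mm thick, lying flat on the worktop or a 3 mm rubber mat (may be absent). Origin: middle of its length on the underside; its length is along its own y, flat face along z. Shank 14 mm wide and 4 mm thick (2 to 6 mm above the underside), open-end jaw 25 mm wide at -y, ring 21 mm wide at +y; each head takes the last 25 mm.
- wrench_4: Steel combination wrench, 148 mm long, 8 mm thick, lying flat on the worktop or a 3 mm rubber mat (may be absent). Origin: middle of its length on the underside; its length is along its own y, flat face along z. Shank 12 mm wide and 4 mm thick (2 to 6 mm above the underside), open-end jaw 23 mm wide at -y, ring 20 mm wide at +y; each head takes the last 25 mm.
- spool: Spool of wire, 64 mm across, 34 mm tall, a bystander. Origin: centre of its underside.
- oil_dropper: Small brown dropper bottle, 102 mm tall, a bystander. Origin: centre of its underside.
Not all that is in view belongs to the job. What is shaped like the cap but orange or purple is not meant.

How it is judged:
On the way, in this order (a step that is already met when the one before it is completed fails the run):
1. the cap is pushed down against its spring (value of joint jar_seal above 0.0035 m), for 0.2 s.
2. the cap is off the jar, lifted clear of its neck ((height (world z) of cap above 0.115 m or horizontal distance between cap and jar above 0.08 m)), for 0.1 s.
At the end, for the whole second after the job is handed in: Cap flat, right way up on the tray floor (centre within 45 mm of tray centre along each tray axis, tilt under 0.1 rad). Every wrench present stands in the jar: middle within 45 mm of the jar axis, 50 to 130 mm high, within 0.75 rad of upright. All at rest, released (x of cap in the frame of tray between -0.045 and 0.045 m and y of cap in the frame of tray between -0.045 and 0.045 m and height (world z) of cap below 0.008 m and angle between cap's own z axis and vertical below 0.1 rad and linear speed of each of cap, wrench_1, wrench_2, wrench_3, wrench_4 below 0.02 m/s and horizontal distance between each of wrench_1, wrench_2, wrench_3, wrench_4 and jar below 0.045 m and height (world z) of wrench_1 between 0.05 and 0.13 m and (angle between wrench_1's own y axis and vertical below 0.75 rad or angle between wrench_1's own y axis and vertical above 2.39 rad) and height (world z) of wrench_2 between 0.05 and 0.13 m and (angle between wrench_2's own y axis and vertical below 0.75 rad or angle between wrench_2's own y axis and vertical above 2.39 rad) and height (world z) of wrench_3 between 0.05 and 0.13 m and (angle between wrench_3's own y axis and vertical below 0.75 rad or angle between wrench_3's own y axis and vertical above 2.39 rad) and height (world z) of wrench_4 between 0.05 and 0.13 m and (angle between wrench_4's own y axis and vertical below 0.75 rad or angle between wrench_4's own y axis and vertical above 2.39 rad)); the robot touches nothing.
It fails at once if the spool is moved more than 30 mm (distance of spool from where it was at the start of the episode above 0.03 m).
It fails at once if the oil dropper is moved more than 30 mm (distance of oil_dropper from where it was at the start of the episode above 0.03 m).
Of wrench_1, wrench_2, wrench_3, wrench_4 only 3 to 4 are there at a start; the rules pass over those that are not, and their reading is None.
At some moment in a run one of wrench_1, wrench_2, wrench_3, wrench_4 may be knocked a few centimetres aside while the robot is not near it.
It also fails if it takes over 210 s, if anything falls off the work surface, if the arm or the gripper's body presses on something with over 40 N, if the wrist force passes 120 N, or if a joint passes its speed limit or range.

## Working session

There is one attempt and no reset: what is moved stays moved. The work goes in short steps, Python scripts to look and compute and a tool call to move; the robot and the scene stay as the last step left them, time stands still between calls to the robot, and variables do not carry over. Pictures are saved under pics/ and viewed, at most 14 in all, crops included, and the job is handed in when it is done.

Besides the shell and the picture viewer there is one more tool, called after "Request:" as name(argument=value, ...), one argument or row to a line, values as JSON. drive_tool: Moves the arm, as the interface text tells. Its arguments: {"type":"object","properties":{"motion":{"type":"array","items":{"type":"object","properties":{"linear":{"type":"array","items":{"type":"number"}},"turn":{"type":"number"},"jaw":{"type":"number"}}}},"grip_force":{"type":"number"}},"required":["motion"]}

```bash
ls; mkdir -p pics
cat > h.py <<'E'
import numpy as np,cv2
from scipy.spatial.transform import Rotation as R
from cell import r
def grab(n):
    f=r.grab_frame(n); f['f']=200/np.tan(np.radians(f['fov_y'])/2); f['T']=np.array(f['cam_to_world']); return f
def ray(f,u,v):
    d=np.array([(u-f['cx'])/f['f'],-(v-f['cy'])/f['f'],-1.]); return f['T'][:3,3],f['T'][:3,:3]@d
def plane(f,u,v,z):
    o,d=ray(f,u,v); return o+d*(z-o[2])/d[2]
def depthmap(f):
    u,v=np.meshgrid(np.arange(640),np.arange(400)); z=f['range_z']
    p=np.stack([(u-f['cx'])/f['f']*z,-(v-f['cy'])/f['f']*z,-z],-1); return p@f['T'][:3,:3].T+f['T'][:3,3]
def proj(f,p):
    q=f['T'][:3,:3].T@(np.array(p)-f['T'][:3,3]); return f['cx']+f['f']*q[0]/-q[2], f['cy']-f['f']*q[1]/-q[2]
def shift(target):
    s=r.state(); return R.from_quat(s['ee_rot']).inv().apply(np.array(target)-s['eef_pos'])*100
E
python3 - <<'E'
from h import *
for n in ('side','top'):
    f=grab(n); cv2.imwrite(f'pics/{n}0.png',f['img']); print(n,{k:f[k] for k in f if k not in('img','range_z','cam_to_world')})
    np.savez(f'{n}0.npz',**{k:f[k] for k in f})
s=r.state(); print(s)
E
```

```text
pics
side {'fov_y': 51.53967312855496, 'cx': 319.4188924628745, 'cy': 201.8181775241055, 'f': np.float64(414.2763151354951), 'T': array([[ 0.82481879,  0.2518603 , -0.5062019 , -0.31285273],
       [-0.56504132,  0.39895024, -0.72219597, -1.08339385],
       [ 0.02005688,  0.88170579,  0.47137313,  0.75870723],
       [ 0.        ,  0.        ,  0.        ,  1.        ]])}
top {'fov_y': 42.33078031264065, 'cx': 328.88362630307427, 'cy': 196.5580056081976, 'f': np.float64(516.5560521745149), 'T': array([[ 1.30208970e-03,  9.92967901e-01, -1.18376741e-01,
         2.68328642e-01],
       [-9.99772995e-01, -1.22481711e-03, -2.12710553e-02,
        -5.92044225e-02],
       [-2.12664649e-02,  1.18377566e-01,  9.92740897e-01,
         1.59386359e+00],
       [ 0.00000000e+00,  0.00000000e+00,  0.00000000e+00,
         1.00000000e+00]])}
{'time': 0.1, 'joint_positions': array([-1.21512593e+00,  8.78764114e-02,  1.37208863e+00,  8.66209939e-06,
        1.68359627e+00, -1.03093655e-01]), 'dq': array([-0.00164967, -0.00119753, -0.00482474, -0.00061592, -0.00190971,
        0.00072926]), 'joint_torque': array([ 3.16011392e-03, -3.41252518e+01, -3.03301585e+01,  7.20841857e-02,
        3.03685782e-02, -9.80142636e-05]), 'eef_pos': array([ 0.24339769, -0.49268228,  0.21243112]), 'ee_rot': array([ 9.73806512e-01,  2.27376140e-01, -1.19708998e-04, -9.77028854e-04]), 'contact_force': array([-0.01137443, -0.02878118, -0.18928744]), 'ft_torque': array([-0.01777332, -0.01626501,  0.00963891]), 'grasp_force': 0.0, 'grip_width': 0.0939632696302836}
```

View pics/top0.png

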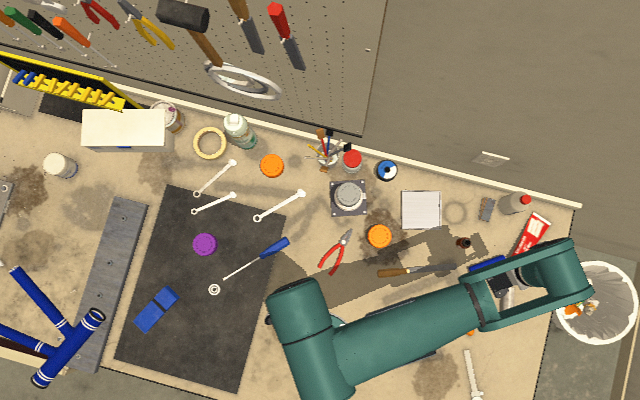

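View pics/side0.png

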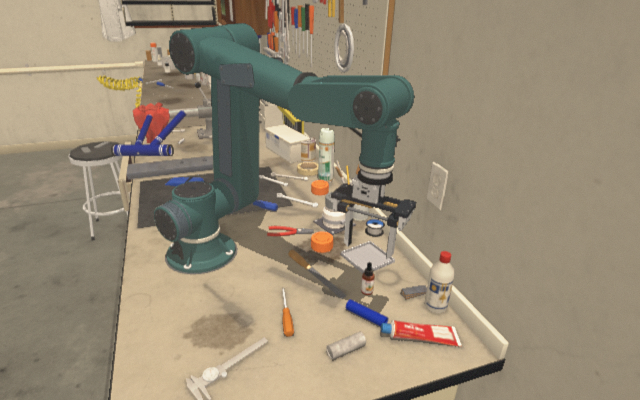

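Run:
```python
from h import *
f=dict(np.load('top0.npz')); f['T']=f['cam_to_world']
P=depthmap(f)
for n,(u,v) in dict(cap=(349,193),tray=(421,209),spool=(387,170),mat=(150,300),bench=(300,260),foot=(334,211)).items(): print(n,P[v,u].round(4),plane(f,u,v,0).round(3))
img=f['img']; hsv=cv2.cvtColor(img,cv2.COLOR_BGR2HSV)
# wrenches: bright, low saturation
m=((hsv[...,1]<60)&(hsv[...,2]>185)).astype(np.uint8)
m[:,:185]=0;m[:,315:]=0;m[:155]=0;m[235:]=0
n,l,st,c=cv2.connectedComponentsWithStats(m)
for i in range(1,n):
    if st[i,4]<40: continue
    ys,xs=np.where(l==i); p=np.array([plane(f,x,y,.006) for x,y in zip(xs,ys)])[:,:2]
    ctr=p.mean(0); w=np.linalg.svd(p-ctr,full_matrices=False)[2][0]; t=(p-ctr)@w
    e=[ctr+w*t.min(),ctr+w*t.max()]
    print(st[i],'len',np.ptp(t).round(4),'ends',np.round(e,4),'mid',np.mean(e,0).round(4),'z',np.median(P[ys,xs,2]).round(4))
# cap top circle
m=(P[...,2]>.095)&(P[...,2]<.13); m[:,:325]=0;m[:,372:]=0;m[:178]=0;m[215:]=0
ys,xs=np.where(m);print('cap',P[ys,xs].mean(0),P[ys,xs].min(0),P[ys,xs].max(0),len(xs))
cv2.imwrite('pics/c.png',cv2.resize(img[140:260,180:480],(800,320),interpolation=cv2.INTER_CUBIC))
```

```text
cap [ 0.4551 -0.0856  0.1136] [ 0.469 -0.088  0.   ]
tray [ 0.4191 -0.3092  0.0021] [ 0.419 -0.31   0.   ]
spool [ 0.535  -0.2028  0.0384] [ 0.542 -0.206  0.   ]
mat [0.141  0.5192 0.0066] [0.141 0.522 0.   ]
bench [0.2626 0.0631 0.0021] [0.263 0.063 0.   ]
foot [ 4.133e-01 -4.100e-02  1.000e-04] [ 0.413 -0.041  0.   ]
[193 159  44  38 204] len 0.1678 ends [[0.5734 0.2717]
 [0.4609 0.3962]] mid [0.5171 0.334 ] z 0.0059
[253 189  53  33 271] len 0.1811 ends [[0.4758 0.0511]
 [0.3855 0.2081]] mid [0.4306 0.1296] z 0.0063
[191 191  46  24 183] len 0.1498 ends [[0.4683 0.2661]
 [0.4091 0.4036]] mid [0.4387 0.3348] z 0.0065
cap [ 0.45388257 -0.08288785  0.10998843] [ 0.41913725 -0.11760182  0.09627347] [ 0.48888868 -0.04789785  0.12001784] 466
```

View pics/c.png

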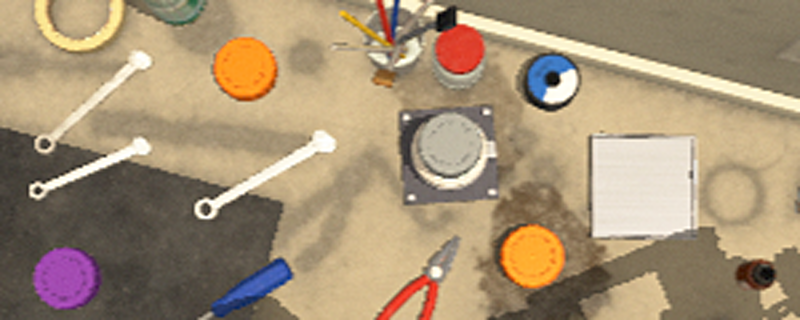

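```bash
cat >> h.py <<'E'
def tool():
    s=r.state(); M=R.from_quat(s['ee_rot']).as_matrix(); return np.degrees(np.arctan2(M[1,0],M[0,0]))
def go(x,y,z,phi):
    print('lin',shift([x,y,z]).round(2),'turn',round((tool()-phi+180)%360-180,1))
E
python3 - <<'E'
from h import *
f=dict(np.load('top0.npz')); f['T']=f['cam_to_world']
P=depthmap(f); c=np.array([.454,-.083])
d=P[...,:2]-c; rr=np.hypot(*np.moveaxis(d,-1,0)); a=np.degrees(np.arctan2(d[...,1],d[...,0]))
for b in range(-180,180,30):
    print(b,[ (round(float(P[...,2][(a>=b)&(a<b+30)&(rr>=lo)&(rr<lo+.02)].max()),3)) for lo in np.arange(.06,.2,.02)])
go(.45,-.085,.26,-25)
E
```

```text
-180 [0.008, 0.009, 0.017, 0.043, 0.046, 0.039, 0.008, 0.012]
-150 [0.009, 0.006, 0.039, 0.043, 0.044, 0.045, 0.041, 0.008]
-120 [0.008, 0.008, 0.007, 0.008, 0.008, 0.017, 0.019, 0.018]
-90 [0.009, 0.006, 0.034, 0.039, 0.041, 0.042, 0.016, 0.053]
-60 [0.009, 0.009, 0.04, 0.042, 0.059, 0.983, 1.0, 1.015]Traceback (most recent call last):
  File "<stdin>", line 6, in <module>
    return umr_maximum(a, axis, None, out, keepdims, initial, where)
ValueError: zero-size array to reduction operation maximum which has no identity
```

Run:
```python
from h import *
f=dict(np.load('top0.npz')); f['T']=f['cam_to_world']
P=depthmap(f); c=np.array([.454,-.083])
d=P[...,:2]-c; rr=np.hypot(*np.moveaxis(d,-1,0)); a=np.degrees(np.arctan2(d[...,1],d[...,0]))
for b in range(-30,180,30):
    print(b,[ (round(float(P[...,2][(a>=b)&(a<b+30)&(rr>=lo)&(rr<lo+.02)].max(initial=0)),3)) for lo in np.arange(.06,.2,.02)])
go(.45,-.085,.26,-25)
```

```text
-30 [0.085, 0.112, 0.172, 0.989, 0.968, 0.963, 0.0, 0.0]
0 [0.068, 0.106, 0.177, 0.974, 0.971, 0.949, 0.933, 0.155]
30 [0.013, 0.182, 0.171, 0.107, 0.179, 0.939, 0.939, 0.919]
60 [0.007, 0.01, 0.01, 0.012, 0.016, 0.012, 0.01, 0.01]
90 [0.006, 0.008, 0.009, 0.008, 0.009, 0.012, 0.016, 0.014]
120 [0.012, 0.01, 0.009, 0.008, 0.008, 0.01, 0.009, 0.01]
150 [0.007, 0.007, 0.017, 0.021, 0.017, 0.018, 1.594, 0.018]
lin [ 36.58 -27.41  -4.7 ] turn 51.3
```

Request:
drive_tool(
  motion=[
    {"linear":[4.6,-3.4,-3],"turn":4,"jaw":1},
    {"linear":[9.2,-6.8,-4.7],"turn":8,"jaw":1},
    {"linear":[13.8,-10.3,-4.7],"turn":12,"jaw":1},
    {"linear":[18.4,-13.7,-4.7],"turn":16,"jaw":1},
    {"linear":[23,-17.1,-4.7],"turn":20,"jaw":1},
    {"linear":[27.6,-20.6,-4.7],"turn":24,"jaw":1},
    {"linear":[32.2,-24,-4.7],"turn":28,"jaw":1},
    {"linear":[36.6,-27.4,-4.7],"turn":29.3,"jaw":1},
    {"linear":[36.6,-27.4,-4.7],"turn":29.3,"jaw":1},
    {"linear":[36.6,-27.4,-4.7],"turn":29.3,"jaw":1},
  ],
)

```text
time: 1.35
eef_pos: [0.4501, -0.0856, 0.26]
ee_rot: [1.0, -0.026, -0.001, 0.0]
contact_force: [0.1, 0.8, 0.5]
grip_width: 0.0942
grasp_force: 0.0
```

Run:
```python
from h import *
f=grab('wrist'); cv2.imwrite('pics/w1.png',f['img']); P=depthmap(f)
print(f['T'].round(3),f['f'])
m=(P[...,2]>.104)&(P[...,2]<.117)&(np.hypot(P[...,0]-.454,P[...,1]+.083)<.05)
q=P[m]; print(len(q),q.mean(0),np.median(q,0),q.min(0),q.max(0))
ys,xs=np.where(m); (u,v),rad=cv2.minEnclosingCircle(np.stack([xs,ys],1).astype(np.float32)); print(u,v,rad,plane(f,u,v,.111))
print(r.state()['eef_pos'],tool())
```

```text
[[-0.052  0.962  0.267  0.529]
 [-0.999 -0.05  -0.013 -0.09 ]
 [ 0.001 -0.268  0.963  0.432]
 [ 0.     0.     0.     1.   ]] 294.73755863938146
2997 [ 0.45854283 -0.08231781  0.11212214] [ 0.45875329 -0.08232711  0.1122361 ] [ 0.4222129  -0.11676457  0.10401708] [ 0.49180285 -0.04763671  0.11522644]
311.3036193847656 185.22772216796875 31.263051986694336 [ 0.4589362  -0.08227073  0.111     ]
[ 0.44996451 -0.08621325  0.26014983] -3.06927877828594
```

View pics/w1.png

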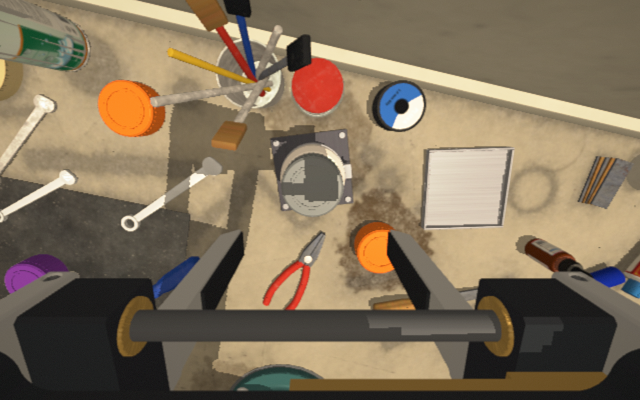

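Request:
drive_tool(
  motion=[
    {"linear":[0.6,-0.3,5],"turn":0,"jaw":1},
    {"linear":[0.6,-0.3,10],"turn":0,"jaw":1},
    {"linear":[0.6,-0.3,14],"turn":0,"jaw":1},
    {"linear":[0.6,-0.3,16.5],"turn":0,"jaw":1},
    {"linear":[0.6,-0.3,16.5],"turn":0,"jaw":0.7},
    {"linear":[0.6,-0.3,16.5],"turn":0,"jaw":0.6},
    {"linear":[0.6,-0.3,16.5],"turn":0,"jaw":0.6},
    {"linear":[0.6,-0.3,16.5],"turn":0,"jaw":0.6},
    {"linear":[0.6,-0.3,16.5],"turn":0,"jaw":0.6},
  ],
  grip_force=40,
)

```text
time: 2.52
eef_pos: [0.4575, -0.083, 0.0969]
ee_rot: [1.0, -0.026, 0.001, 0.0]
contact_force: [0.5, 0.7, 2.7]
grip_width: 0.0699
grasp_force: 40.0
```

Run:
```python
from h import *
s=r.state(); print(s['eef_pos'],s['contact_force'],s['grip_width'],s['grasp_force'],tool(),s['joint_positions'])
```

```text
[ 0.45753784 -0.08298012  0.09692126] [0.45594763 0.65216509 2.69336304] 0.06987627507115601 40.0010314816609 -3.0085840798582764 [-3.01356153e-01 -5.15301834e-02  1.74571873e+00 -1.06733543e-04
  1.44428249e+00  1.32196448e+00]
```

Request:
drive_tool(
  motion=[
    {"linear":[0,0,0.4],"turn":0,"jaw":0.6},
    {"linear":[0,0,0.7],"turn":0,"jaw":0.6},
    {"linear":[0,0,0.7],"turn":0,"jaw":0.6},
    {"linear":[0,0,0.7],"turn":0,"jaw":0.6},
    {"linear":[0,0,0.7],"turn":0,"jaw":0.6},
  ],
)

```text
time: 3.15
eef_pos: [0.4577, -0.083, 0.0906]
ee_rot: [1.0, -0.026, 0.002, 0.001]
contact_force: [-2.3, 1.6, 10.0]
grip_width: 0.0694
grasp_force: 40.0
```

Request:
drive_tool(
  motion=[
    {"linear":[0,0,0.05],"turn":-8,"jaw":0.6},
    {"linear":[0,0,0.05],"turn":-17,"jaw":0.6},
    {"linear":[0,0,0.05],"turn":-26,"jaw":0.6},
    {"linear":[0,0,0.05],"turn":-35,"jaw":0.6},
    {"linear":[0,0,0.05],"turn":-44,"jaw":0.6},
    {"linear":[0,0,0.05],"turn":-52,"jaw":0.6},
    {"linear":[0,0,0.05],"turn":-58,"jaw":0.6},
    {"linear":[0,0,0.05],"turn":-60,"jaw":0.6},
    {"linear":[0,0,0.05],"turn":-60,"jaw":0.6},
    {"linear":[0,0,0.05],"turn":-60,"jaw":0.6},
  ],
)

```text
time: 4.4
eef_pos: [0.458, -0.0814, 0.0902]
ee_rot: [0.879, 0.477, 0.002, -0.0]
contact_force: [-0.4, 5.3, 11.2]
grip_width: 0.0698
grasp_force: 40.0
```

Run:
```python
from h import *
s=r.state(); print(s['eef_pos'],s['contact_force'],s['ft_torque'],tool())
```

```text
[ 0.4580344  -0.08139032  0.09018478] [-0.39212825  5.30846569 11.22912449] [1.01452092 0.20088592 0.05460256] 57.03790302014741
```

Request:
drive_tool(
  motion=[
    {"linear":[0,0,-0.5],"turn":0,"jaw":0.6},
    {"linear":[0,0,-1.2],"turn":0,"jaw":0.6},
    {"linear":[0,0,-2],"turn":0,"jaw":0.6},
    {"linear":[0,0,-3],"turn":0,"jaw":0.6},
    {"linear":[0,0,-3],"turn":0,"jaw":0.6},
  ],
)

```text
time: 5.03
eef_pos: [0.456, -0.0826, 0.1184]
ee_rot: [0.879, 0.477, -0.0, -0.0]
contact_force: [-1.9, 1.8, 0.5]
grip_width: 0.0697
grasp_force: 40.0
```

Request:
drive_tool(
  motion=[
    {"linear":[0,0,-4],"turn":0,"jaw":0.6},
    {"linear":[0,0,-8],"turn":0,"jaw":0.6},
    {"linear":[0,0,-11],"turn":0,"jaw":0.6},
    {"linear":[0,0,-11],"turn":0,"jaw":0.6},
    {"linear":[0,0,-11],"turn":0,"jaw":0.6},
  ],
)

```text
time: 5.65
eef_pos: [0.4559, -0.0829, 0.2264]
ee_rot: [0.879, 0.477, -0.001, -0.0]
contact_force: [-0.2, 0.4, -0.5]
grip_width: 0.0695
grasp_force: 40.0
```

Run:
```python
from h import *
f=grab('top'); P=depthmap(f); hsv=cv2.cvtColor(f['img'],cv2.COLOR_BGR2HSV)
m=((hsv[...,1]<25)&(hsv[...,2]>110)).astype(np.uint8); m[:,:395]=0;m[:,448:]=0;m[:180]=0;m[235:]=0
c=max(cv2.findContours(m,0,1)[0],key=cv2.contourArea); rc=cv2.minAreaRect(c); print(rc,plane(f,*rc[0],.008).round(4))
b=cv2.boxPoints(rc); print(np.round([plane(f,*q,.008)[:2] for q in b],4))
print('seal', P[193,345:352,2].round(3))
cv2.imwrite('pics/t2.png',cv2.resize(f['img'][120:270,300:500],(800,600)))
s=r.state(); print(s['eef_pos'],s['contact_force'],s['grip_width'],tool())
go(.419,-.31,.20,10)
```

```text
((420.5, 222.5), (9.0, 35.0), 90.0) [ 0.3771 -0.306   0.008 ]
[[ 0.3909 -0.2527]
 [ 0.3909 -0.3597]
 [ 0.3633 -0.359 ]
 [ 0.3633 -0.2523]]
seal [0.404 0.404 0.406 0.405 0.404 0.403 0.404]
[ 0.45565009 -0.08271766  0.22587505] [-0.81205076  0.3047894  -0.55038645] 0.06978753892518473 56.96842981610121
lin [-21.05   9.32   2.59] turn 47.0
```

View pics/t2.png

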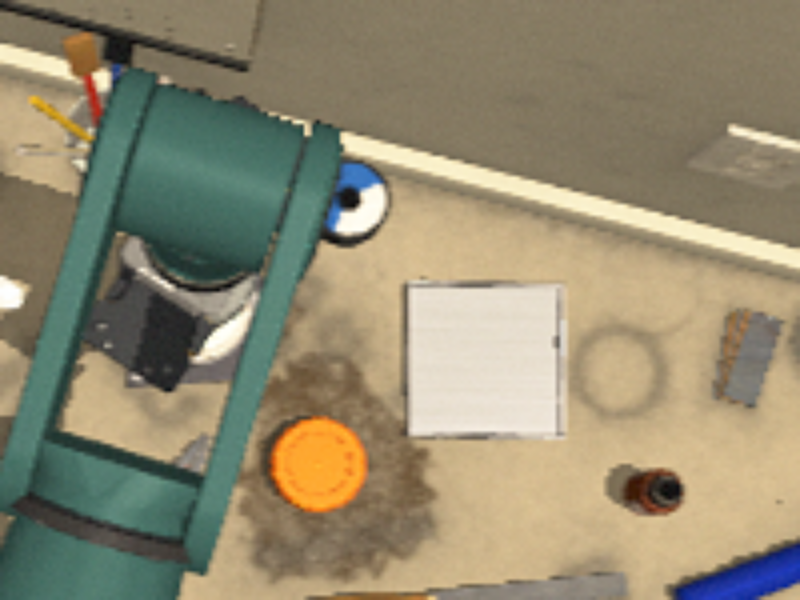

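Request:
drive_tool(
  motion=[
    {"linear":[-5.3,2.3,0],"turn":3,"jaw":0.6},
    {"linear":[-10.5,4.6,0],"turn":6,"jaw":0.6},
    {"linear":[-15.8,7,2],"turn":9,"jaw":0.6},
    {"linear":[-21.1,9.3,5],"turn":10,"jaw":0.6},
    {"linear":[-21.1,9.3,9],"turn":10,"jaw":0.6},
    {"linear":[-21.1,9.3,13],"turn":10,"jaw":0.6},
    {"linear":[-21.1,9.3,16],"turn":10,"jaw":0.6},
    {"linear":[-21.1,9.3,16],"turn":10,"jaw":0.6},
    {"linear":[-21.1,9.3,16],"turn":10,"jaw":0.6},
  ],
)

```text
time: 6.82
eef_pos: [0.4197, -0.3105, 0.0683]
ee_rot: [0.917, 0.399, -0.0, 0.0]
contact_force: [0.3, 0.6, -0.3]
grip_width: 0.0695
grasp_force: 40.0
```

Run:
```python
from h import *
f=grab('wrist'); cv2.imwrite('pics/w2.png',f['img'])
print(r.state()['eef_pos'],tool(), r.state()['contact_force'])
```

```text
[ 0.4202185  -0.31085854  0.06924678] 46.99586535974258 [ 0.81690881  0.47837108 -0.29495271]
```

View pics/w2.png

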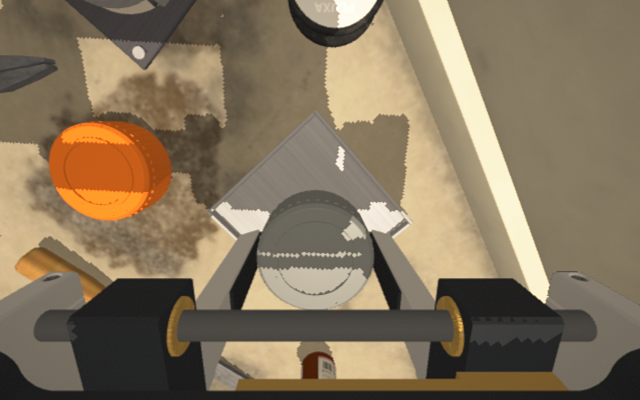

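Request:
drive_tool(
  motion=[
    {"linear":[0,0,2],"turn":0,"jaw":0.6},
    {"linear":[0,0,3.6],"turn":0,"jaw":0.6},
    {"linear":[0,0,4.1],"turn":0,"jaw":0.6},
    {"linear":[0,0,4.3],"turn":0,"jaw":0.6},
    {"linear":[0,0,4.3],"turn":0,"jaw":0.6},
    {"linear":[0,0,4.3],"turn":0,"jaw":0.6},
  ],
)

```text
time: 7.62
eef_pos: [0.4199, -0.3106, 0.0255]
ee_rot: [0.917, 0.399, 0.0, 0.001]
contact_force: [0.9, -0.4, -1.3]
grip_width: 0.0696
grasp_force: 40.0
```

Request:
drive_tool(
  motion=[
    {"linear":[0,0,0.2],"turn":0,"jaw":0.6},
    {"linear":[0,0,0.4],"turn":0,"jaw":0.6},
    {"linear":[0,0,0.4],"turn":0,"jaw":0.6},
  ],
)

```text
time: 8.0
eef_pos: [0.42, -0.3108, 0.0252]
ee_rot: [0.917, 0.399, 0.0, 0.001]
contact_force: [-5.1, 5.0, 17.3]
grip_width: 0.0697
grasp_force: 40.0
```

Contact (17 N). Ease, release, lift.

Request:
drive_tool(
  motion=[
    {"linear":[0,0,-0.3],"turn":0,"jaw":0.6},
    {"linear":[0,0,-0.3],"turn":0,"jaw":0.8},
    {"linear":[0,0,-0.3],"turn":0,"jaw":0.95},
    {"linear":[0,0,-0.3],"turn":0,"jaw":0.95},
    {"linear":[0,0,-0.3],"turn":0,"jaw":0.95},
    {"linear":[0,0,-5],"turn":0,"jaw":0.95},
    {"linear":[0,0,-10],"turn":0,"jaw":0.95},
    {"linear":[0,0,-16],"turn":0,"jaw":0.9},
    {"linear":[0,0,-20],"turn":0,"jaw":0.9},
    {"linear":[0,0,-20],"turn":0,"jaw":0.9},
  ],
  grip_force=10,
)

```text
time: 9.25
eef_pos: [0.4211, -0.3117, 0.2255]
ee_rot: [0.917, 0.399, 0.002, 0.004]
contact_force: [-0.2, 0.7, -1.3]
grip_width: 0.0846
grasp_force: 0.0
```

Run:
```python
from h import *
f=grab('wrist'); P=depthmap(f); cv2.imwrite('pics/w3.png',f['img'])
m=(P[...,2]>.032)&(P[...,2]<.05)&(np.hypot(P[...,0]-.42,P[...,1]+.311)<.05)
q=P[m]; print(len(q),q.mean(0),q.min(0),q.max(0))
A=np.c_[q[:,:2],np.ones(len(q))]; print('tilt',np.linalg.lstsq(A,q[:,2],rcond=None)[0])
# tray floor corners
for w in ('top',):
    g=grab(w); np.savez('t3.npz',**g); hsv=cv2.cvtColor(g['img'],cv2.COLOR_BGR2HSV)
    m=((hsv[...,1]<60)&(hsv[...,2]>185)).astype(np.uint8)
    m[:,:185]=0;m[:,315:]=0;m[:155]=0;m[235:]=0
    n,l,st,c=cv2.connectedComponentsWithStats(m)
    for i in range(1,n):
        if st[i,4]<40: continue
        ys,xs=np.where(l==i); p=np.array([plane(g,x,y,.006) for x,y in zip(xs,ys)])[:,:2]
        ctr=p.mean(0); d=np.linalg.svd(p-ctr,full_matrices=False)[2][0]; t=(p-ctr)@d
        print('len',np.ptp(t).round(4),'ends',np.round([ctr+d*t.min(),ctr+d*t.max()],4))
go(.42,.35,.3,130)
```

```text
2416 [ 0.42068523 -0.31099566  0.04009531] [ 0.38504445 -0.3463251   0.0320516 ] [ 0.45461682 -0.27700776  0.04353064]
tilt [-0.00620359 -0.0061329   0.04079777]
len 0.1678 ends [[0.5734 0.2718]
 [0.4608 0.3961]]
len 0.1811 ends [[0.4758 0.0511]
 [0.3855 0.2081]]
len 0.1498 ends [[0.4684 0.2661]
 [0.409  0.4036]]
lin [ 48.31 -44.99  -7.95] turn -83.0
```

View pics/w3.png

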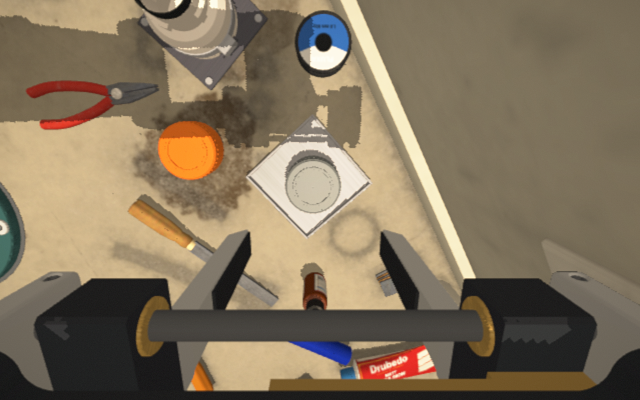

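Request:
drive_tool(
  motion=[
    {"linear":[4.2,-4.1,-3],"turn":-6,"jaw":0.6},
    {"linear":[8.5,-8.2,-4],"turn":-12,"jaw":0.6},
    {"linear":[12.7,-12.2,-4],"turn":-18,"jaw":0.6},
    {"linear":[17,-16.3,-4],"turn":-24,"jaw":0.6},
    {"linear":[21.2,-20.4,-4],"turn":-30,"jaw":0.6},
    {"linear":[25.5,-24.4,-4],"turn":-36,"jaw":0.6},
    {"linear":[29.7,-28.5,-4],"turn":-42,"jaw":0.6},
    {"linear":[34,-32.5,-4],"turn":-48,"jaw":0.6},
    {"linear":[38.2,-36.6,-3],"turn":-54,"jaw":0.6},
    {"linear":[42.5,-40.6,-1],"turn":-60,"jaw":0.6},
    {"linear":[46.7,-44.7,1],"turn":-66,"jaw":0.6},
    {"linear":[51,-48.7,3],"turn":-66.4,"jaw":0.6},
  ],
)

```text
time: 10.85
eef_pos: [0.4099, 0.3959, 0.1871]
ee_rot: [0.549, 0.836, -0.002, -0.001]
contact_force: [1.4, -0.0, 0.1]
grip_width: 0.0562
grasp_force: 0.0
```

Request:
drive_tool(
  motion=[
    {"linear":[0,0,0],"turn":0,"jaw":0.6},
    {"linear":[0,0,0],"turn":0,"jaw":0.6},
    {"linear":[0,0,0],"turn":0,"jaw":0.6},
  ],
)

```text
time: 11.22
eef_pos: [0.4118, 0.3935, 0.1914]
ee_rot: [0.55, 0.835, 0.0, 0.0]
contact_force: [1.0, -0.5, 0.1]
grip_width: 0.056
grasp_force: 0.0
```

Run:
```python
from h import *
f=grab('wrist'); cv2.imwrite('pics/w4.png',f['img']); np.savez('w4.npz',**f)
print(r.state()['eef_pos'],tool(),proj(f,[.413,.394,.008]))
```

```text
[0.4119345  0.39361063 0.19181833] 113.27565842516682 (np.float64(315.13254658399313), np.float64(184.79296985807875))
```

View pics/w4.png

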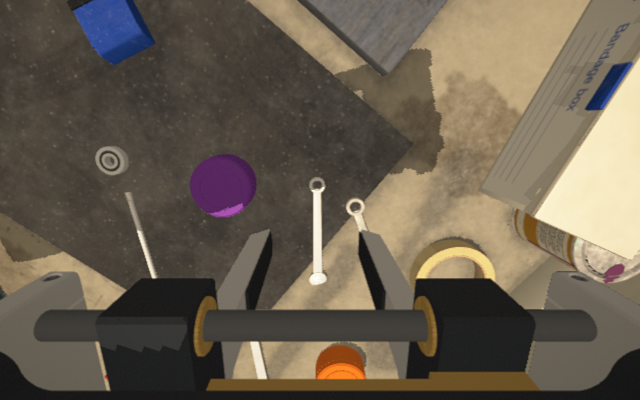

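Request:
drive_tool(
  motion=[
    {"linear":[0,0.15,5],"turn":0,"jaw":0.4},
    {"linear":[0,0.15,10],"turn":0,"jaw":0.4},
    {"linear":[0,0.15,14],"turn":0,"jaw":0.4},
    {"linear":[0,0.15,16.5],"turn":0,"jaw":0.4},
    {"linear":[0,0.15,17],"turn":0,"jaw":0.4},
    {"linear":[0,0.15,17],"turn":0,"jaw":0.4},
    {"linear":[0,0.15,17],"turn":0,"jaw":0.4},
    {"linear":[0,0.15,17],"turn":0,"jaw":0.4},
  ],
)

```text
time: 12.28
eef_pos: [0.4136, 0.396, 0.0225]
ee_rot: [0.549, 0.836, 0.001, 0.0]
contact_force: [0.3, 0.2, -0.8]
grip_width: 0.0378
grasp_force: 0.0
```

Run:
```python
from h import *
s=r.state();print(s['eef_pos'],tool(),s['contact_force'],s['grip_width'])
M=R.from_quat(s['ee_rot']).as_matrix().T
for p in ([.409,.4036],[.413,.394],[.4684,.2661]): print(M@(np.array([*p,0])-s['eef_pos']))
```

```text
[0.41355174 0.39595427 0.02246866] 113.38029741297501 [ 0.31413508  0.2330832  -0.77969906] 0.037832809301522545
[ 0.00881052 -0.00120244  0.02247098]
[-0.00158856 -0.00134045  0.02246428]
[-0.14097132 -0.00124391  0.02237953]
```

Request:
drive_tool(
  motion=[
    {"linear":[-0.15,0,0.5],"turn":0,"jaw":0.4},
    {"linear":[-0.15,0,0.9],"turn":0,"jaw":0.4},
    {"linear":[-0.15,0,0.9],"turn":0,"jaw":0.4},
    {"linear":[-0.15,0,0.9],"turn":0,"jaw":0.1},
    {"linear":[-0.15,0,0.9],"turn":0,"jaw":0.1},
    {"linear":[-0.15,0,0.9],"turn":0,"jaw":0.1},
    {"linear":[-0.15,0,0.9],"turn":0,"jaw":0.1},
  ],
  grip_force=8,
)

```text
time: 13.15
eef_pos: [0.4134, 0.3941, 0.012]
ee_rot: [0.549, 0.836, 0.0, 0.0]
contact_force: [-0.1, -0.0, -0.3]
grip_width: 0.0183
grasp_force: 8.0
```

Request:
drive_tool(
  motion=[
    {"linear":[0,0,-2],"turn":0,"jaw":0.1},
    {"linear":[0,0,-4.5],"turn":0,"jaw":0.1},
    {"linear":[0,0,-8],"turn":0,"jaw":0.1},
    {"linear":[0,0,-12],"turn":0,"jaw":0.1},
    {"linear":[0,0,-16],"turn":0,"jaw":0.1},
    {"linear":[0,0,-20],"turn":0,"jaw":0.1},
    {"linear":[0,0,-24],"turn":0,"jaw":0.1},
    {"linear":[0,0,-24],"turn":0,"jaw":0.1},
    {"linear":[0,0,-24],"turn":0,"jaw":0.1},
  ],
)

```text
time: 14.28
eef_pos: [0.413, 0.3937, 0.2504]
ee_rot: [0.549, 0.836, -0.001, -0.0]
contact_force: [0.4, 0.3, -0.8]
grip_width: 0.0183
grasp_force: 8.0
```

Run:
```python
from h import *
f=grab('wrist'); cv2.imwrite('pics/w5.png',f['img'])
s=r.state();print(s['eef_pos'],tool(),s['contact_force'],s['ft_torque'],s['grip_width'])
```

```text
[0.41268922 0.39351438 0.24957234] 113.38678080841791 [-0.53552623 -0.11415175 -1.09540343] [ 0.03210906 -0.05115436  0.02734699] 0.018552057658653198
```

View pics/w5.png

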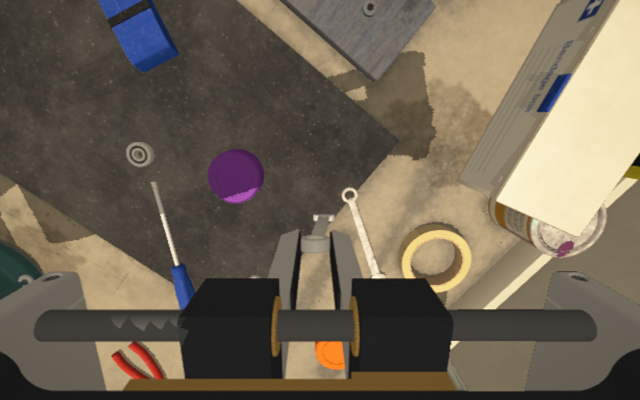

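Request:
drive_tool(
  motion=[
    {"linear":[-2,-0.6,-3],"turn":0,"jaw":0.1},
    {"linear":[-6,-2,-5],"turn":2,"jaw":0.1},
    {"linear":[-10.8,-3.6,-5],"turn":5,"jaw":0.1},
    {"linear":[-15.8,-5.3,-5],"turn":8,"jaw":0.1},
    {"linear":[-20.8,-6.9,-5],"turn":11,"jaw":0.1},
    {"linear":[-25.8,-8.6,-5],"turn":14,"jaw":0.1},
    {"linear":[-30.8,-10.3,-5],"turn":17,"jaw":0.1},
    {"linear":[-35.8,-11.9,-5],"turn":20,"jaw":0.1},
    {"linear":[-40.2,-13.4,-5],"turn":22,"jaw":0.1},
    {"linear":[-43.8,-14.5,-5],"turn":23,"jaw":0.1},
    {"linear":[-46,-15.3,-5],"turn":23,"jaw":0.1},
    {"linear":[-46.4,-15.4,-5],"turn":23.4,"jaw":0.1},
  ],
)

```text
time: 15.82
eef_pos: [0.4555, -0.0939, 0.2996]
ee_rot: [0.708, 0.706, -0.001, -0.002]
contact_force: [0.8, 0.5, -1.7]
grip_width: 0.0184
grasp_force: 8.0
```

Request:
drive_tool(
  motion=[
    {"linear":[0,0,0],"turn":0,"jaw":0.1},
    {"linear":[0,0,0],"turn":0,"jaw":0.1},
    {"linear":[0,0,0],"turn":0,"jaw":0.1},
    {"linear":[0,0,0],"turn":0,"jaw":0.1},
  ],
)

```text
time: 16.32
eef_pos: [0.4562, -0.0924, 0.3022]
ee_rot: [0.707, 0.707, 0.0, 0.0]
contact_force: [-1.0, -0.1, -0.9]
grip_width: 0.0185
grasp_force: 8.0
```

Run:
```python
from h import *
f=grab('wrist'); P=depthmap(f); np.savez('w6.npz',**f)
s=r.state();print(s['eef_pos'],tool(),s['contact_force'],s['grip_width'])
# wrench points near TCP axis
e=s['eef_pos']; m=(np.hypot(P[...,0]-e[0],P[...,1]-e[1])<.06)&(P[...,2]>.12)&(P[...,2]<e[2]-.02)&(f['range_z']>0)
q=P[m]; print(len(q)); 
for z in np.arange(.12,.3,.02):
    k=q[(q[:,2]>=z)&(q[:,2]<z+.02)]
    if len(k): print(z.round(2),len(k),k.mean(0).round(4),k.min(0).round(4),k.max(0).round(4))
# jar ring: points z .1-.113
g=grab('side'); img=np.vstack([f['img'][100:400,100:500],cv2.resize(g['img'][130:280,270:470],(400,300))])
cv2.imwrite('pics/w6.png',img); 
m=(P[...,2]>.101)&(P[...,2]<.116)&(np.hypot(P[...,0]-.456,P[...,1]+.083)<.032); q=P[m];print('ring',len(q),q.min(0),q.max(0))
```

```text
[ 0.45619027 -0.09254999  0.30212442] 90.03244040949076 [-0.97560456 -0.34192016 -0.87911131] 0.018182543818352916
368
0.16 105 [ 0.4661 -0.1107  0.1742] [ 0.4553 -0.1149  0.1623] [ 0.4769 -0.1081  0.1797]
0.18 37 [ 0.4652 -0.1073  0.1912] [ 0.4594 -0.11    0.1802] [ 0.4711 -0.1058  0.1997]
0.2 39 [ 0.464  -0.1042  0.2106] [ 0.4584 -0.1068  0.2007] [ 0.4691 -0.1026  0.2181]
0.22 52 [ 0.4622 -0.1009  0.2301] [ 0.4566 -0.1034  0.2203] [ 0.4675 -0.0992  0.24  ]
0.24 63 [ 0.461  -0.0976  0.2505] [ 0.4558 -0.1004  0.2411] [ 0.4658 -0.0957  0.2598]
0.26 71 [ 0.4595 -0.0944  0.2702] [ 0.4545 -0.0975  0.2608] [ 0.4643 -0.0926  0.28  ]
0.28 1 [ 0.4609 -0.0921  0.2812] [ 0.4609 -0.0921  0.2812] [ 0.4609 -0.0921  0.2812]
ring 295 [ 0.42992066 -0.10856323  0.10105959] [ 0.48145432 -0.05633364  0.11262471]
```

View pics/w6.png

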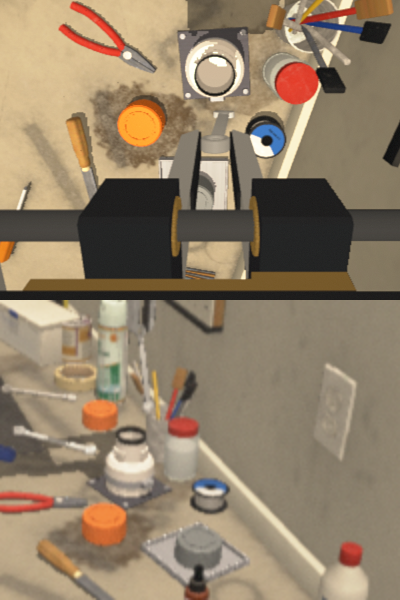

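Request:
drive_tool(
  motion=[
    {"linear":[1,-0.2,0],"turn":0,"jaw":0.1},
    {"linear":[2.5,-0.5,0],"turn":0,"jaw":0.1},
    {"linear":[3.4,-0.7,2],"turn":0,"jaw":0.1},
    {"linear":[3.4,-0.7,4],"turn":0,"jaw":0.1},
    {"linear":[3.4,-0.7,5],"turn":0,"jaw":0.1},
    {"linear":[3.4,-0.7,5],"turn":0,"jaw":0.1},
    {"linear":[3.4,-0.7,5],"turn":0,"jaw":0.1},
  ],
)

```text
time: 17.3
eef_pos: [0.4495, -0.059, 0.2529]
ee_rot: [0.707, 0.707, 0.0, 0.001]
contact_force: [0.7, 0.1, -0.8]
grip_width: 0.0186
grasp_force: 8.0
```

```bash
cat >> h.py <<'E'
def hang(zlo=.115):
    f=grab('wrist'); P=depthmap(f); s=r.state(); e=s['eef_pos']
    print(e,tool(),s['contact_force'],s['grip_width'])
    m=(np.hypot(P[...,0]-e[0],P[...,1]-e[1])<.06)&(P[...,2]>zlo)&(P[...,2]<e[2]-.015)&(f['range_z']>0); q=P[m]
    for z in np.arange(round(zlo,2),.35,.02):
        k=q[(q[:,2]>=z)&(q[:,2]<z+.02)]
        if len(k)>5: print(z.round(2),len(k),np.median(k,0).round(4),k.min(0).round(4),k.max(0).round(4))
    return f
E
python3 -c "
from h import *
hang(.10)"
```

```text
[ 0.44961119 -0.05904449  0.25302849] 89.98020942337415 [-0.42409699 -1.45808    -1.49587505] 0.018356950985932183
0.1 398 [ 0.4566 -0.0787  0.1094] [ 0.4303 -0.1078  0.1   ] [ 0.4814 -0.0562  0.1145]
0.12 110 [ 0.4603 -0.0762  0.1273] [ 0.4488 -0.0818  0.1204] [ 0.4703 -0.0739  0.1393]
0.14 36 [ 0.4577 -0.0724  0.1504] [ 0.4518 -0.0741  0.142 ] [ 0.463  -0.071   0.1598]
0.16 48 [ 0.4568 -0.0694  0.1693] [ 0.4509 -0.0733  0.1607] [ 0.4622 -0.0673  0.1795]
0.18 53 [ 0.4551 -0.0658  0.19  ] [ 0.4492 -0.0692  0.1819] [ 0.4605 -0.0644  0.1995]
0.2 68 [ 0.4539 -0.0628  0.2101] [ 0.4485 -0.0665  0.2005] [ 0.4589 -0.0613  0.2191]
0.22 42 [ 0.4529 -0.0601  0.2247] [ 0.4478 -0.0611  0.22  ] [ 0.4566 -0.059   0.2311]
```

Request:
drive_tool(
  motion=[
    {"linear":[0,-0.3,1.5],"turn":0,"jaw":0.1},
    {"linear":[0,-0.3,3],"turn":0,"jaw":0.1},
    {"linear":[0,-0.3,4.5],"turn":0,"jaw":0.1},
    {"linear":[0,-0.3,6],"turn":0,"jaw":0.1},
    {"linear":[0,-0.3,7.5],"turn":0,"jaw":0.1},
    {"linear":[0,-0.3,9],"turn":0,"jaw":0.1},
    {"linear":[0,-0.3,9.3],"turn":0,"jaw":0.1},
    {"linear":[0,-0.3,9.3],"turn":0,"jaw":0.1},
  ],
)

```text
time: 18.35
eef_pos: [0.4463, -0.059, 0.159]
ee_rot: [0.707, 0.707, 0.0, 0.0]
contact_force: [-0.4, 0.4, -0.3]
grip_width: 0.0186
grasp_force: 8.0
```

Request:
drive_tool(
  motion=[
    {"linear":[0,0,0.4],"turn":0,"jaw":0.1},
    {"linear":[0,0,0.7],"turn":0,"jaw":0.1},
    {"linear":[0,0,0.7],"turn":0,"jaw":0.1},
    {"linear":[0.4,0,0.7],"turn":0,"jaw":0.1},
    {"linear":[0.8,0,0.7],"turn":0,"jaw":0.1},
    {"linear":[0.8,0,0.7],"turn":0,"jaw":0.1},
  ],
)

```text
time: 19.1
eef_pos: [0.4464, -0.0508, 0.1522]
ee_rot: [0.707, 0.707, 0.0, 0.0]
contact_force: [0.1, -0.6, -0.8]
grip_width: 0.0185
grasp_force: 8.0
```

Request:
drive_tool(
  motion=[
    {"linear":[0,0,0],"turn":0,"jaw":0.3},
    {"linear":[0,0,0],"turn":0,"jaw":0.4},
    {"linear":[0,0,0],"turn":0,"jaw":0.45},
    {"linear":[0,0,0],"turn":0,"jaw":0.45},
    {"linear":[0,0,-3],"turn":0,"jaw":0.45},
    {"linear":[0,0,-8],"turn":0,"jaw":0.45},
    {"linear":[0,0,-12],"turn":0,"jaw":0.45},
    {"linear":[0,0,-12],"turn":0,"jaw":0.45},
  ],
)

```text
time: 20.1
eef_pos: [0.4478, -0.0513, 0.276]
ee_rot: [0.707, 0.707, 0.002, 0.003]
contact_force: [-0.3, -0.3, -1.0]
grip_width: 0.0424
grasp_force: 0.0
```

```bash
cat >> h.py <<'E'
def wr(g=None):
    g=g or grab('top'); hsv=cv2.cvtColor(g['img'],cv2.COLOR_BGR2HSV)
    m=((hsv[...,1]<60)&(hsv[...,2]>185)).astype(np.uint8)
    m[:,:185]=0;m[:,315:]=0;m[:155]=0;m[235:]=0
    n,l,st,c=cv2.connectedComponentsWithStats(m)
    for i in range(1,n):
        if st[i,4]<40: continue
        ys,xs=np.where(l==i); p=np.array([plane(g,x,y,.006) for x,y in zip(xs,ys)])[:,:2]
        ctr=p.mean(0); d=np.linalg.svd(p-ctr,full_matrices=False)[2][0]; t=(p-ctr)@d
        e=np.array([ctr+d*t.min(),ctr+d*t.max()]); print('len',np.ptp(t).round(4),'ends',e.round(4),'ang',np.degrees(np.arctan2(*(e[1]-e[0])[::-1])).round(1))
E
python3 - <<'E'
from h import *
f=hang(.115); cv2.imwrite('pics/w7.png',f['img'][80:360,180:480])
wr()
E
```

```text
[ 0.44686386 -0.05114591  0.27339834] 89.98432965582019 [-0.62179602  0.70079676  1.21460518] 0.04213068343380368
0.12 9 [ 0.4491 -0.0573  0.1367] [ 0.4447 -0.0589  0.1339] [ 0.4545 -0.0545  0.1397]
0.14 144 [ 0.448  -0.0495  0.1492] [ 0.4384 -0.0576  0.1402] [ 0.4576 -0.0445  0.152 ]
len 0.1678 ends [[0.5731 0.2715]
 [0.461  0.3963]] ang 131.9
len 0.0641 ends [[0.4603 0.0785]
 [0.4275 0.1336]] ang 120.8
len 0.0455 ends [[0.4075 0.1681]
 [0.3864 0.2084]] ang 117.6
```

View pics/w7.png

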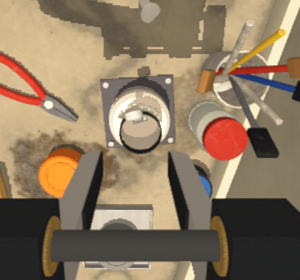

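Request:
drive_tool(
  motion=[
    {"linear":[4,0.2,0],"turn":-4,"jaw":0.45},
    {"linear":[9,0.4,0],"turn":-8,"jaw":0.45},
    {"linear":[14,0.7,0],"turn":-13,"jaw":0.45},
    {"linear":[19,0.9,0],"turn":-18,"jaw":0.45},
    {"linear":[24,1.1,2],"turn":-23,"jaw":0.45},
    {"linear":[29,1.4,4],"turn":-28,"jaw":0.45},
    {"linear":[34,1.6,6],"turn":-33,"jaw":0.45},
    {"linear":[39,1.9,9],"turn":-38,"jaw":0.45},
    {"linear":[42.5,2.1,12],"turn":-41,"jaw":0.45},
    {"linear":[43.9,2.1,14],"turn":-41.9,"jaw":0.45},
    {"linear":[43.9,2.1,14],"turn":-41.9,"jaw":0.45},
    {"linear":[43.9,2.1,14],"turn":-41.9,"jaw":0.45},
  ],
)

```text
time: 21.7
eef_pos: [0.4679, 0.387, 0.1329]
ee_rot: [0.408, 0.913, 0.0, 0.001]
contact_force: [-0.1, -0.5, 0.3]
grip_width: 0.042
grasp_force: 0.0
```

```bash
cat >> h.py <<'E'
def near(ring,jaw,z):
    f=grab('wrist'); s=r.state(); e=s['eef_pos']; M=R.from_quat(s['ee_rot']).as_matrix().T
    hsv=cv2.cvtColor(f['img'],cv2.COLOR_BGR2HSV); u,v=[int(round(k)) for k in proj(f,[*ring,z])]
    print(e,tool(),s['contact_force'],'expected ring px',u,v)
    m=((hsv[...,1]<60)&(hsv[...,2]>170)).astype(np.uint8); P=depthmap(f)
    n,l,st,c=cv2.connectedComponentsWithStats(m)
    for i in np.unique(l[max(v-25,0):v+25,max(u-25,0):u+25]):
        if i and st[i,4]>80:
            ys,xs=np.where(l==i); p=np.array([plane(f,x,y,z) for x,y in zip(xs,ys)])
            t=(p-e)@M.T; print(st[i],'tool x max',t[:,0].max().round(4),'y at ring',np.percentile(t[t[:,0]>t[:,0].max()-.02][:,1],[0,100]).round(4),'z',np.median(P[ys,xs,2]).round(4), 'min x',t[:,0].min().round(4))
    return f
E
python3 - <<'E'
from h import *
f=near([.468,.388],0,.008); cv2.imwrite('pics/w8.png',f['img'][80:360,180:480])
E
```

```text
[0.46823895 0.38715386 0.13365375] 131.78334448623335 [-0.82268354  0.4331997   0.71626447] expected ring px 315 196
[ 306  187   21  123 1271] tool x max 0.0102 y at ring [-0.0092  0.0117] z 0.0087 min x -0.1353
```

View pics/w8.png

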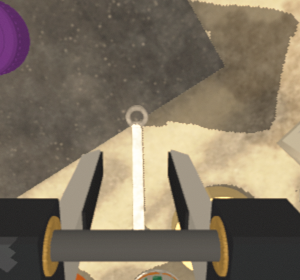

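Request:
drive_tool(
  motion=[
    {"linear":[-0.1,0.1,4],"turn":0,"jaw":0.45},
    {"linear":[-0.1,0.1,8],"turn":0,"jaw":0.45},
    {"linear":[-0.1,0.1,11],"turn":0,"jaw":0.45},
    {"linear":[-0.1,0.1,12],"turn":0,"jaw":0.45},
    {"linear":[-0.1,0.1,12.1],"turn":0,"jaw":0.45},
    {"linear":[-0.1,0.1,12.1],"turn":0,"jaw":0.45},
    {"linear":[-0.1,0.1,12.1],"turn":0,"jaw":0.45},
  ],
)

```text
time: 22.62
eef_pos: [0.4696, 0.3885, 0.0126]
ee_rot: [0.408, 0.913, 0.001, 0.001]
contact_force: [0.3, -0.4, 0.3]
grip_width: 0.0422
grasp_force: 0.0
```

Close and lift.

Request:
drive_tool(
  motion=[
    {"linear":[-0.1,0,0.1],"turn":0,"jaw":0.1},
    {"linear":[-0.1,0,0.1],"turn":0,"jaw":0.1},
    {"linear":[-0.1,0,0.1],"turn":0,"jaw":0.1},
    {"linear":[-0.1,0,0.1],"turn":0,"jaw":0.1},
    {"linear":[-0.1,0,-2],"turn":0,"jaw":0.1},
    {"linear":[-0.1,0,-5],"turn":0,"jaw":0.1},
    {"linear":[-0.1,0,-9],"turn":0,"jaw":0.1},
    {"linear":[-0.1,0,-13],"turn":0,"jaw":0.1},
    {"linear":[-0.1,0,-18],"turn":0,"jaw":0.1},
    {"linear":[-0.1,0,-23],"turn":0,"jaw":0.1},
    {"linear":[-0.1,0,-28],"turn":0,"jaw":0.1},
    {"linear":[-0.1,0,-31],"turn":0,"jaw":0.1},
  ],
  grip_force=8,
)

```text
time: 24.12
eef_pos: [0.4699, 0.3877, 0.3237]
ee_rot: [0.408, 0.913, 0.002, 0.001]
contact_force: [-0.1, 0.2, -0.5]
grip_width: 0.0217
grasp_force: 8.0
```

Run:
```python
from h import *
hang(.08)
go(.453,-.083,.325,90)
```

```text
[0.47059628 0.38810426 0.32753422] 131.89161917801823 [-0.11954236  0.38960724  1.92441066] 0.021264147880811022
0.16 106 [0.464  0.3979 0.1747] [0.4561 0.3865 0.1642] [0.4787 0.4082 0.18  ]
0.18 110 [0.4673 0.399  0.1839] [0.459  0.3893 0.18  ] [0.4775 0.4058 0.1999]
0.2 68 [0.4666 0.3967 0.2107] [0.4627 0.3914 0.2002] [0.4711 0.4006 0.2196]
0.22 84 [0.4666 0.3955 0.2307] [0.4627 0.3911 0.2207] [0.4715 0.3997 0.2399]
0.24 99 [0.4675 0.3947 0.251 ] [0.4633 0.3896 0.24  ] [0.4722 0.3981 0.2598]
0.26 120 [0.4675 0.3934 0.2701] [0.4636 0.3883 0.2601] [0.4732 0.3969 0.28  ]
0.28 145 [0.4675 0.3922 0.2908] [0.464  0.3873 0.28  ] [0.4718 0.3957 0.3   ]
0.3 70 [0.4674 0.3913 0.304 ] [0.462  0.3847 0.3001] [0.4718 0.3959 0.3124]
lin [-3.389e+01 -3.277e+01 -3.000e-02] turn 41.9
```

Request:
drive_tool(
  motion=[
    {"linear":[-1.4,-1.4,0],"turn":2,"jaw":0.1},
    {"linear":[-4.4,-4.3,0],"turn":6,"jaw":0.1},
    {"linear":[-8,-7.8,0],"turn":10,"jaw":0.1},
    {"linear":[-11.6,-11.3,0],"turn":15,"jaw":0.1},
    {"linear":[-15.2,-14.8,0],"turn":20,"jaw":0.1},
    {"linear":[-18.8,-18.3,0],"turn":25,"jaw":0.1},
    {"linear":[-22.4,-21.8,0],"turn":30,"jaw":0.1},
    {"linear":[-26,-25.3,0],"turn":35,"jaw":0.1},
    {"linear":[-29.4,-28.6,0],"turn":38,"jaw":0.1},
    {"linear":[-32,-31,0],"turn":40,"jaw":0.1},
    {"linear":[-33.5,-32.5,0],"turn":41.5,"jaw":0.1},
    {"linear":[-33.9,-32.8,0],"turn":41.9,"jaw":0.1},
  ],
)

```text
time: 25.68
eef_pos: [0.45, -0.0856, 0.318]
ee_rot: [0.709, 0.706, -0.001, -0.002]
contact_force: [1.1, -0.2, -1.6]
grip_width: 0.022
grasp_force: 8.0
```

Request:
drive_tool(
  motion=[
    {"linear":[0,0,0],"turn":0,"jaw":0.1},
    {"linear":[0,0,0],"turn":0,"jaw":0.1},
    {"linear":[0,0,0],"turn":0,"jaw":0.1},
    {"linear":[0,0,0],"turn":0,"jaw":0.1},
  ],
)

```text
time: 26.18
eef_pos: [0.4516, -0.0836, 0.3211]
ee_rot: [0.707, 0.707, 0.0, 0.0]
contact_force: [-0.4, -1.0, -0.6]
grip_width: 0.022
grasp_force: 8.0
```

Run:
```python
from h import *
f=hang(.155)
P=depthmap(f)
for lo,hi in((.101,.116),(.125,.153)):
    m=(P[...,2]>lo)&(P[...,2]<hi)&(np.hypot(P[...,0]-.456,P[...,1]+.083)<.05); q=P[m];print(len(q),q.min(0),q.max(0))
```

```text
[ 0.45160324 -0.08372265  0.32109895] 90.03901744854272 [ 0.3079916   0.77823017 -1.10787315] 0.02170890707085046
0.15 33 [ 0.4529 -0.0731  0.1662] [ 0.4428 -0.0788  0.1636] [ 0.4675 -0.0724  0.1698]
0.17 154 [ 0.4573 -0.0744  0.1784] [ 0.4428 -0.0795  0.17  ] [ 0.4696 -0.0727  0.189 ]
0.19 63 [ 0.4549 -0.0752  0.2007] [ 0.4489 -0.077   0.1908] [ 0.4613 -0.0745  0.2099]
0.21 76 [ 0.4548 -0.0759  0.2207] [ 0.449  -0.0768  0.2103] [ 0.4608 -0.0752  0.2297]
0.23 89 [ 0.4546 -0.0766  0.2406] [ 0.4485 -0.0781  0.2305] [ 0.4602 -0.076   0.2498]
0.25 111 [ 0.4537 -0.0774  0.2598] [ 0.4486 -0.0801  0.2503] [ 0.4597 -0.0766  0.2699]
0.27 127 [ 0.4536 -0.0781  0.2805] [ 0.4481 -0.0793  0.2702] [ 0.4584 -0.0771  0.2899]
0.29 103 [ 0.4528 -0.0788  0.2968] [ 0.4478 -0.0801  0.29  ] [ 0.4579 -0.078   0.3031]
206 [ 0.43037597 -0.10633385  0.10101101] [ 0.48192735 -0.05668742  0.11542664]
145 [ 0.43865162 -0.05870429  0.13631444] [ 0.45761273 -0.04443543  0.15262566]
```

Request:
drive_tool(
  motion=[
    {"linear":[-1,0,0],"turn":0,"jaw":0.1},
    {"linear":[-1.75,0,1],"turn":0,"jaw":0.1},
    {"linear":[-1.75,0,2.5],"turn":0,"jaw":0.1},
    {"linear":[-1.75,0,4],"turn":0,"jaw":0.1},
    {"linear":[-1.75,0,5.5],"turn":0,"jaw":0.1},
    {"linear":[-1.75,0,7],"turn":0,"jaw":0.1},
    {"linear":[-1.75,0,8.5],"turn":0,"jaw":0.1},
    {"linear":[-1.75,0,10],"turn":0,"jaw":0.1},
    {"linear":[-1.75,0,11.5],"turn":0,"jaw":0.1},
    {"linear":[-1.75,0,13],"turn":0,"jaw":0.1},
    {"linear":[-1.75,0,13],"turn":0,"jaw":0.1},
  ],
)

```text
time: 27.6
eef_pos: [0.4507, -0.1014, 0.1892]
ee_rot: [0.707, 0.707, -0.001, -0.001]
contact_force: [-0.3, 0.5, -0.8]
grip_width: 0.0217
grasp_force: 8.0
```

Run:
```python
from h import *
f=hang(.115)
```

```text
[ 0.45122435 -0.10156089  0.19032271] 89.98543845519177 [ 0.31505159 -0.23602563 -1.22138659] 0.02174916495552625
0.12 171 [ 0.4517 -0.095   0.1344] [ 0.4434 -0.0977  0.1201] [ 0.4585 -0.0545  0.1399]
0.14 447 [ 0.4496 -0.0515  0.1495] [ 0.4384 -0.097   0.1401] [ 0.4577 -0.0445  0.1598]
0.16 88 [ 0.4518 -0.0965  0.1653] [ 0.4467 -0.0982  0.16  ] [ 0.4569 -0.0958  0.1716]
```

Clean. Lower to the floor.

Request:
drive_tool(
  motion=[
    {"linear":[0,0,1],"turn":0,"jaw":0.1},
    {"linear":[0,0,1.7],"turn":0,"jaw":0.1},
    {"linear":[0,0,1.9],"turn":0,"jaw":0.1},
    {"linear":[0,0,1.9],"turn":0,"jaw":0.1},
    {"linear":[-0.5,0,1.9],"turn":0,"jaw":0.1},
    {"linear":[-1.2,0,1.9],"turn":0,"jaw":0.1},
    {"linear":[-1.5,0,1.9],"turn":0,"jaw":0.1},
    {"linear":[-1.5,0,1.9],"turn":0,"jaw":0.1},
  ],
)

```text
time: 28.65
eef_pos: [0.4515, -0.1169, 0.1719]
ee_rot: [0.707, 0.707, 0.0, -0.0]
contact_force: [0.9, 1.7, -0.7]
grip_width: 0.0221
grasp_force: 8.0
```

Request:
drive_tool(
  motion=[
    {"linear":[0,0,0],"turn":0,"jaw":0.3},
    {"linear":[0,0,0],"turn":0,"jaw":0.4},
    {"linear":[0,0,0],"turn":0,"jaw":0.45},
    {"linear":[0,0,0],"turn":0,"jaw":0.45},
    {"linear":[0,0,-3],"turn":0,"jaw":0.45},
    {"linear":[0,0,-8],"turn":0,"jaw":0.45},
    {"linear":[0,0,-12],"turn":0,"jaw":0.45},
    {"linear":[0,0,-12],"turn":0,"jaw":0.45},
    {"linear":[6,0,-12],"turn":0,"jaw":0.45},
    {"linear":[12,0,-12],"turn":0,"jaw":0.45},
    {"linear":[12,0,-12],"turn":0,"jaw":0.45},
    {"linear":[12,0,-12],"turn":0,"jaw":0.45},
  ],
)

```text
time: 30.15
eef_pos: [0.4512, 0.0031, 0.2908]
ee_rot: [0.707, 0.707, -0.001, -0.0]
contact_force: [0.8, 0.2, -0.5]
grip_width: 0.0421
grasp_force: 0.0
```

Run:
```python
from h import *
s=r.state(); print(s['eef_pos'],tool())
g=grab('top'); cv2.imwrite('pics/t9.png',cv2.resize(g['img'][140:260,240:440],(800,480))); wr(g)
P=depthmap(g); m=(P[...,2]>.12)&(P[...,2]<.2)&(np.hypot(P[...,0]-.456,P[...,1]+.083)<.07);q=P[m];print(q.round(3)[:40])
```

```text
[0.45119944 0.00308872 0.290813  ] 90.01530611606776
len 0.0391 ends [[0.4679 0.0416]
 [0.4851 0.0768]] ang 64.0
[[ 0.462 -0.112  0.168]
 [ 0.463 -0.115  0.163]
 [ 0.461 -0.11   0.157]
 [ 0.459 -0.112  0.172]
 [ 0.459 -0.115  0.174]
 [ 0.459 -0.118  0.169]
 [ 0.458 -0.11   0.157]
 [ 0.455 -0.112  0.18 ]
 [ 0.456 -0.115  0.174]
 [ 0.456 -0.118  0.174]
 [ 0.457 -0.051  0.147]
 [ 0.456 -0.054  0.154]
 [ 0.456 -0.057  0.151]
 [ 0.455 -0.11   0.158]
 [ 0.453 -0.112  0.176]
 [ 0.454 -0.115  0.165]
 [ 0.453 -0.118  0.175]
 [ 0.453 -0.051  0.15 ]
 [ 0.453 -0.054  0.154]
 [ 0.453 -0.057  0.15 ]
 [ 0.455 -0.06   0.135]
 [ 0.457 -0.105  0.125]
 [ 0.455 -0.108  0.14 ]
 [ 0.453 -0.11   0.155]
 [ 0.45  -0.112  0.174]
 [ 0.451 -0.115  0.171]
 [ 0.45  -0.118  0.172]
 [ 0.45  -0.051  0.151]
 [ 0.45  -0.054  0.153]
 [ 0.451 -0.057  0.15 ]
 [ 0.452 -0.06   0.139]
 [ 0.454 -0.105  0.123]
 [ 0.451 -0.108  0.143]
 [ 0.45  -0.11   0.157]
 [ 0.447 -0.112  0.174]
 [ 0.447 -0.115  0.174]
 [ 0.448 -0.118  0.172]
 [ 0.448 -0.051  0.15 ]
 [ 0.448 -0.054  0.149]
 [ 0.447 -0.057  0.158]]
```

View pics/t9.png

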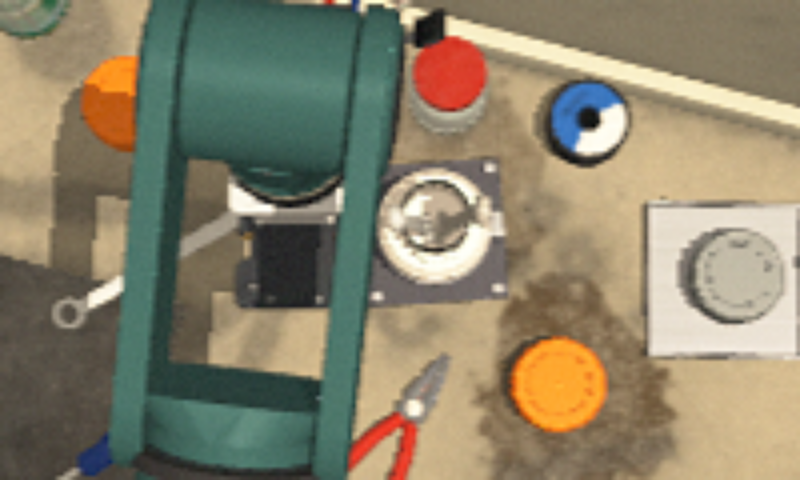

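Request:
drive_tool(
  motion=[
    {"linear":[4,-1.2,0],"turn":-7,"jaw":0.45},
    {"linear":[8.5,-2.6,3],"turn":-14,"jaw":0.45},
    {"linear":[13,-4,7],"turn":-21,"jaw":0.45},
    {"linear":[17.5,-5.4,11],"turn":-28,"jaw":0.45},
    {"linear":[19.5,-6,15],"turn":-29.9,"jaw":0.45},
    {"linear":[19.5,-6,16],"turn":-29.9,"jaw":0.45},
    {"linear":[19.5,-6,16],"turn":-29.9,"jaw":0.45},
    {"linear":[19.5,-6,16],"turn":-29.9,"jaw":0.45},
  ],
)

```text
time: 31.2
eef_pos: [0.3934, 0.1975, 0.1339]
ee_rot: [0.502, 0.865, 0.001, 0.001]
contact_force: [0.8, 0.0, -0.3]
grip_width: 0.0422
grasp_force: 0.0
```

Run:
```python
from h import *
f=near([.3915,.1977],0,.010)
```

```text
[0.393374   0.19766331 0.13400612] 119.74863102076537 [ 0.16688676 -0.13110144  0.60384533] expected ring px 312 196
[ 302  184   24  126 1530] tool x max 0.0134 y at ring [-0.0127  0.0113] z 0.0089 min x -0.1348
```

Request:
drive_tool(
  motion=[
    {"linear":[0.05,-0.1,4],"turn":0,"jaw":0.45},
    {"linear":[0.05,-0.1,8],"turn":0,"jaw":0.45},
    {"linear":[0.05,-0.1,11],"turn":0,"jaw":0.45},
    {"linear":[0.05,-0.1,12],"turn":0,"jaw":0.45},
    {"linear":[0.05,-0.1,12.1],"turn":0,"jaw":0.45},
    {"linear":[0.05,-0.1,12.1],"turn":0,"jaw":0.45},
    {"linear":[0.05,-0.1,12.1],"turn":0,"jaw":0.45},
  ],
)

```text
time: 32.12
eef_pos: [0.3915, 0.1986, 0.0123]
ee_rot: [0.501, 0.866, 0.001, 0.001]
contact_force: [-1.0, -0.4, 0.8]
grip_width: 0.0423
grasp_force: 0.0
```

Request:
drive_tool(
  motion=[
    {"linear":[0,0,0],"turn":0,"jaw":0.1},
    {"linear":[0,0,0],"turn":0,"jaw":0.1},
    {"linear":[0,0,0],"turn":0,"jaw":0.1},
    {"linear":[0,0,0],"turn":0,"jaw":0.1},
    {"linear":[0,0,-2],"turn":0,"jaw":0.1},
    {"linear":[0,0,-5],"turn":0,"jaw":0.1},
    {"linear":[0,0,-9],"turn":0,"jaw":0.1},
    {"linear":[0,0,-13],"turn":0,"jaw":0.1},
    {"linear":[0,0,-18],"turn":0,"jaw":0.1},
    {"linear":[0,0,-23],"turn":0,"jaw":0.1},
    {"linear":[0,0,-28],"turn":0,"jaw":0.1},
    {"linear":[0,0,-32],"turn":0,"jaw":0.1},
  ],
  grip_force=8,
)

```text
time: 33.62
eef_pos: [0.3904, 0.1983, 0.3328]
ee_rot: [0.501, 0.866, 0.0, 0.0]
contact_force: [0.3, 0.3, -1.4]
grip_width: 0.023
grasp_force: 8.0
```

Run:
```python
from h import *
hang(.08)
go(.453,-.083,.35,90)
```

```text
[0.3918213  0.19876837 0.33830245] 119.88651246701257 [ 0.25657606 -0.33278238  3.59546348] 0.02333440617117964
0.16 115 [0.3912 0.2082 0.1745] [0.3805 0.197  0.1611] [0.4067 0.2159 0.18  ]
0.18 101 [0.3928 0.2079 0.1833] [0.3837 0.1989 0.1802] [0.404  0.2142 0.1996]
0.2 70 [0.3919 0.2063 0.2093] [0.3866 0.2021 0.2003] [0.3975 0.2097 0.2198]
0.22 75 [0.3919 0.2055 0.2302] [0.3866 0.2009 0.2203] [0.3974 0.2084 0.2395]
0.24 99 [0.3914 0.2045 0.2498] [0.3862 0.1998 0.2401] [0.3981 0.2076 0.2599]
0.26 114 [0.3908 0.2034 0.2707] [0.3862 0.1989 0.2604] [0.3959 0.2065 0.2798]
0.28 140 [0.3909 0.2024 0.2901] [0.3861 0.1981 0.2801] [0.397  0.2054 0.2996]
0.3 139 [0.3898 0.2014 0.3084] [0.3824 0.1966 0.3   ] [0.395  0.2055 0.32  ]
0.32 187 [0.3905 0.1997 0.322 ] [0.3806 0.1943 0.32  ] [0.3971 0.2072 0.3233]
lin [-27.48  -8.72  -1.2 ] turn 29.9
```

Request:
drive_tool(
  motion=[
    {"linear":[0,0,-3],"turn":0,"jaw":0.1},
    {"linear":[-3,-1,-4],"turn":3,"jaw":0.1},
    {"linear":[-7.5,-2.5,-4],"turn":8,"jaw":0.1},
    {"linear":[-12,-4,-4],"turn":13,"jaw":0.1},
    {"linear":[-16.5,-5.4,-4],"turn":18,"jaw":0.1},
    {"linear":[-21,-6.8,-4],"turn":23,"jaw":0.1},
    {"linear":[-24.5,-8,-4],"turn":27,"jaw":0.1},
    {"linear":[-27.3,-9,-4],"turn":29.9,"jaw":0.1},
    {"linear":[-28.3,-9.2,-4],"turn":29.9,"jaw":0.1},
    {"linear":[-28.3,-9.2,-4],"turn":29.9,"jaw":0.1},
    {"linear":[-28.3,-9.2,-4],"turn":29.9,"jaw":0.1},
    {"linear":[-28.3,-9.2,-4],"turn":29.9,"jaw":0.1},
  ],
)

```text
time: 35.17
eef_pos: [0.4516, -0.092, 0.3713]
ee_rot: [0.707, 0.708, 0.0, 0.0]
contact_force: [0.3, -0.4, -0.8]
grip_width: 0.0237
grasp_force: 8.0
```

Run:
```python
from h import *
f=hang(.185); P=depthmap(f)
m=(P[...,2]>.125)&(P[...,2]<.182)&(np.hypot(P[...,0]-.456,P[...,1]+.083)<.05); q=P[m]
for k in (q[q[:,1]>-.08],q[q[:,1]<=-.08]): print(len(k),k.min(0),k.max(0)) if len(k) else 0
```

```text
[ 0.45165645 -0.09204014  0.3712841 ] 90.08379642790517 [0.37857948 0.01192534 0.09656199] 0.023386998211410104
0.2 128 [ 0.4564 -0.0826  0.214 ] [ 0.4448 -0.089   0.2013] [ 0.4725 -0.0814  0.22  ]
0.22 86 [ 0.4606 -0.084   0.2259] [ 0.4507 -0.0881  0.22  ] [ 0.4687 -0.0822  0.2399]
0.24 68 [ 0.457  -0.0848  0.25  ] [ 0.4508 -0.0857  0.2401] [ 0.4634 -0.0841  0.2597]
0.26 84 [ 0.4567 -0.0855  0.2707] [ 0.45   -0.087   0.2601] [ 0.4628 -0.0847  0.2798]
0.28 96 [ 0.4564 -0.0864  0.2906] [ 0.4494 -0.0888  0.2804] [ 0.4621 -0.0855  0.2998]
0.3 114 [ 0.4549 -0.0871  0.3104] [ 0.4488 -0.0882  0.3003] [ 0.4606 -0.0862  0.3195]
0.32 148 [ 0.4544 -0.088   0.3306] [ 0.4482 -0.0906  0.3201] [ 0.46   -0.087   0.3398]
0.34 99 [ 0.4536 -0.0884  0.3463] [ 0.4478 -0.0901  0.34  ] [ 0.4587 -0.0871  0.3563]
98 [ 0.43963798 -0.0605034   0.13931798] [ 0.45827354 -0.04965132  0.15719836]
67 [ 0.44110718 -0.11884721  0.1425848 ] [ 0.45026208 -0.10681996  0.17697482]
```

Request:
drive_tool(
  motion=[
    {"linear":[0,-0.3,1],"turn":0,"jaw":0.1},
    {"linear":[0,-0.3,2.5],"turn":0,"jaw":0.1},
    {"linear":[0,-0.3,4],"turn":0,"jaw":0.1},
    {"linear":[0,-0.3,5.5],"turn":0,"jaw":0.1},
    {"linear":[0,-0.3,7],"turn":0,"jaw":0.1},
    {"linear":[0,-0.3,8.5],"turn":0,"jaw":0.1},
    {"linear":[0,-0.3,10],"turn":0,"jaw":0.1},
    {"linear":[0,-0.3,11.5],"turn":0,"jaw":0.1},
    {"linear":[0,-0.3,13],"turn":0,"jaw":0.1},
    {"linear":[0,-0.3,14.5],"turn":0,"jaw":0.1},
    {"linear":[0,-0.3,15.2],"turn":0,"jaw":0.1},
    {"linear":[0,-0.3,15.2],"turn":0,"jaw":0.1},
  ],
)

```text
time: 36.72
eef_pos: [0.4485, -0.0929, 0.2184]
ee_rot: [0.707, 0.707, -0.0, -0.0]
contact_force: [0.3, -0.1, -0.4]
grip_width: 0.0231
grasp_force: 8.0
```

Request:
drive_tool(
  motion=[
    {"linear":[0,0,0.8],"turn":0,"jaw":0.1},
    {"linear":[0,0,1.5],"turn":0,"jaw":0.1},
    {"linear":[0,0,1.5],"turn":0,"jaw":0.1},
  ],
)

```text
time: 37.1
eef_pos: [0.4483, -0.0928, 0.2032]
ee_rot: [0.707, 0.707, -0.0, -0.001]
contact_force: [-1.1, -0.8, -1.3]
grip_width: 0.0231
grasp_force: 8.0
```

Request:
drive_tool(
  motion=[
    {"linear":[0,0,0.7],"turn":0,"jaw":0.1},
    {"linear":[0,0,1.4],"turn":0,"jaw":0.1},
    {"linear":[0,0,1.9],"turn":0,"jaw":0.1},
    {"linear":[0,0,1.9],"turn":0,"jaw":0.1},
  ],
)

```text
time: 37.6
eef_pos: [0.4484, -0.0927, 0.1841]
ee_rot: [0.707, 0.707, -0.0, -0.001]
contact_force: [0.6, -0.0, -0.7]
grip_width: 0.0237
grasp_force: 8.0
```

Run:
```python
from h import *
f=hang(.115)
```

```text
[ 0.44843245 -0.09277072  0.18430352] 89.98519076159505 [ 0.42484087  0.18370751 -1.13742789] 0.02297489813619758
0.12 154 [ 0.4519 -0.0869  0.1301] [ 0.4454 -0.1042  0.1201] [ 0.4589 -0.054   0.1399]
0.14 519 [ 0.4503 -0.0586  0.1543] [ 0.4409 -0.1154  0.14  ] [ 0.4596 -0.052   0.16  ]
0.16 139 [ 0.4517 -0.1088  0.1626] [ 0.4417 -0.1159  0.16  ] [ 0.4618 -0.0871  0.1692]
```

Request:
drive_tool(
  motion=[
    {"linear":[0,0,0.2],"turn":0,"jaw":0.1},
    {"linear":[0,0,0.2],"turn":0,"jaw":0.3},
    {"linear":[0,0,0.2],"turn":0,"jaw":0.4},
    {"linear":[0,0,0.2],"turn":0,"jaw":0.45},
    {"linear":[0,0,0.2],"turn":0,"jaw":0.45},
    {"linear":[0,0,-3],"turn":0,"jaw":0.45},
    {"linear":[0,0,-7],"turn":0,"jaw":0.45},
    {"linear":[0,0,-12],"turn":0,"jaw":0.45},
    {"linear":[5,0,-14],"turn":0,"jaw":0.45},
    {"linear":[10,0,-14],"turn":0,"jaw":0.45},
    {"linear":[15,0,-14],"turn":0,"jaw":0.45},
    {"linear":[15,0,-14],"turn":0,"jaw":0.45},
  ],
)

```text
time: 39.15
eef_pos: [0.4485, 0.0597, 0.3252]
ee_rot: [0.705, 0.709, 0.0, -0.0]
contact_force: [0.3, -0.4, -0.1]
grip_width: 0.0424
grasp_force: 0.0
```

Run:
```python
from h import *
s=r.state(); print(s['eef_pos'],s['dq'].round(3))
g=grab('top'); h=grab('side'); P=depthmap(g)
m=(P[...,2]>.12)&(P[...,2]<.21)&(np.hypot(P[...,0]-.456,P[...,1]+.083)<.08);q=P[m]; 
for y in np.arange(-.15,0,.01):
    k=q[(q[:,1]>=y)&(q[:,1]<y+.01)]
    if len(k): print(y.round(2),len(k),k[:,0].mean().round(3),k[:,2].min().round(3),k[:,2].max().round(3))
m=(P[...,2]>.03)&(P[...,2]<.05)&(np.hypot(P[...,0]-.42,P[...,1]+.311)<.05); print('cap',P[m].mean(0))
a=cv2.resize(g['img'][140:260,180:480],(750,300)); b=cv2.resize(h['img'][140:260,220:520],(750,300)); cv2.imwrite('pics/end.png',np.vstack([a,b]))
```

```text
[0.4484775  0.05966143 0.32516867] [-0.064  0.002  0.001 -0.037 -0.001 -0.027]
-0.12 26 0.452 0.165 0.193
-0.11 34 0.454 0.131 0.19
-0.1 7 0.455 0.121 0.14
-0.07 4 0.448 0.135 0.141
-0.06 19 0.448 0.146 0.16
cap [ 0.41783506 -0.31184831  0.03823737]
```

View pics/end.png

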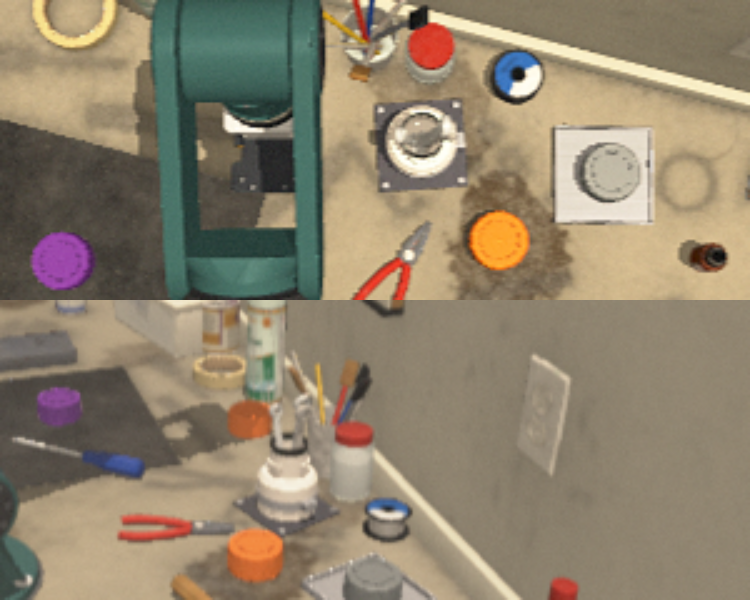

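Request:
drive_tool(
  motion=[
    {"linear":[0,0,0],"turn":0,"jaw":0.45},
    {"linear":[0,0,0],"turn":0,"jaw":0.45},
    {"linear":[0,0,0],"turn":0,"jaw":0.45},
    {"linear":[0,0,0],"turn":0,"jaw":0.45},
  ],
)

```text
time: 39.75
eef_pos: [0.4488, 0.0567, 0.325]
ee_rot: [0.707, 0.707, -0.0, 0.0]
contact_force: [-0.1, 0.4, 0.8]
grip_width: 0.0424
grasp_force: 0.0
```

```bash
python3 -c "
from cell import r
print(r.job_done())"
```

```text
the job is handed in; nothing more can be done
None
```

I handed the job in at about 40 s without getting a verdict back: the cap lies flat and right way up in the drip tray, the three wrenches that were there (1, 2 and 4) stand on end in the jar, and the spool and dropper bottle were left alone.

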